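# Pack the brake pad and lock up the service case

### The arm

A 6-joint arm with a two-finger parallel gripper is mounted at the origin on the work surface. World frame = base frame: x ahead of the robot, y to its left, z up, the work surface at z = 0. Lengths are in mm, angles in rad, forces in N, time in s.
With the tool pointing down it reaches from about 350 to 775 mm from the base axis. Payload 7.3 kg.
Tool frame: the origin (TCP) lies on the centre line of the jaws, within the pads' length; the fingertips stand 14 mm ahead of it and the grasp point (between the pads) lies 5 mm behind it; z points along the fingers, y is the line along which they close (so a half turn about z gives the same grasp; the last joint's range is limited). The gripper opens to 92 mm and grips with 3 to 60 N. Pads are 19 mm wide; open, the fingers measure 130 mm over their backs; the gripper's body (75 mm by 190 mm) begins 47 mm behind the grasp point.
Start: joints at [-1.355, 0.342, 1.524, -0, 1.275, -0.146], TCP at [185.851, -491.022, 240.741] pointing down, gripper open.
Joint ranges: [-2.53, 2.53], [-0.77, 2.02], [0.04, 2.7], [-1, 4.14], [0.28, 2.66], [-3.11, 3.11]. Speed limits (rad/s): [2.57, 2.57, 3.14, 3.14, 3.14, 3.14].

### API

Orientations are given as [roll, pitch, yaw] about the fixed x, y, z axes, in that order (R = Rz(yaw) Ry(pitch) Rx(roll)).
In Python, from plant import get_obs, capture, bot, spot_in, trace, pinpoint gives the robot as it stands.
- The arm moves only by the tool play_rows, never from a script. Its argument "rows" is a list of rows, each a list of 2 entries, a list of its own where there are three numbers: the shift along the world's x, y, z in units of 3 cm (1.0 is 3 cm), then the turn, a rotation vector about the world's x, y, z in units of 8 degrees (1.0 is 8 degrees). A call has 1 to 12 rows; each row shifts and turns the commanded pose from where the row before left it; what a row does not reach is not made up. A row lasts 1/8 s, in which the tool goes at most 62.5 mm and 10.7 degrees, less where a joint would pass 70% of its speed; a pose out of reach is approached as far as the arm can. A call with a number of a shift or a turn outside -1 to 1 is refused whole. A call with a gripper value outside its range is refused whole. "hand" is the opening, from -1 (shut) to 1 (fully open), set as the call begins (left out, the last holds). The fingers move at their own pace and stop on an object; the grip force is fixed at half the most. Time passes only in rows, so rows that do not move let the fingers close. It gives the time, the measured TCP pose, the force, the opening and the grip force at its end, in the units of the state.
- get_obs(): the state, without advancing time (a new reading comes with each control period).
- capture(name): name is "side" or "top" or "wrist"; returns a dict with "frame" (480x640x3 uint8, red, green, blue), "fov_y" (degrees; the focal length in pixels is half the picture's height over the tangent of half this angle, whatever the lens; pixels are square), "cx", "cy" (the principal point, pixels), "rvec" (rotation vector, rad) and "tvec" (3), from world to camera coordinates, as OpenCV has them; the wrist camera has in their place "hand_eye" (4x4, takes a point from camera to tool coordinates, whose origin is the TCP and whose axes are the flange's). Camera axes: x right, y down, z forward; pixel columns grow to the right and rows downward; lengths in mm; the calibration is good to about 2 mm. A picture is of the moment at which its call begins: read the wrist's pose just before it. There is no depth.
- bot.close_job(): hands the job in; it is judged then, once.
Trained networks look in the newest picture that a camera, given by its name, has taken for a name from the list of things; names that differ only in an ending like _2 or _b are one class to them, and where a whole thing is asked for, a point or a joint stands for the part that bears it (a point fixed in the world has none). Each returns a list of dicts, best first, with "p" (0 to 1); they miss things now and then, are a little off and sometimes report something else, mostly with a low value. They report only what shows in the picture. A call takes as long as a camera call. They do not tell look-alikes from the thing itself.
- spot_in(query, camera): "at" ([row, column] in pixels, amid what is visible of it).
- trace(query, camera): "mask" (480x640 bool, what is visible of it) and "at" ([row, column] in pixels, amid what is visible of it).
- pinpoint(query, camera): "at" ([row, column] in pixels: a listed point, or the origin of a listed thing).
The state is a dict: "time": time; "joint_positions": joint angles; "dq": joint speeds; "tau": joint torques, N m; "tool_pos": TCP position; "tcp_rot": TCP orientation; "contact_force": force on the tool from outside, world axes, zero at the start; "moment": the same for the moment, N m; "grip_width": finger opening in mm; "finger_force": force on a finger pad.
Only numpy, scipy, OpenCV 4.12 (cv2) and the standard library are available. Lean on these libraries where they do the work, as an engineer would, in place of code of your own. Each camera call takes 0.05 s, during which the arm holds its last target. There are 200 camera calls.

### The job

Lay the loose brake pad flat, lining side up as it lies now, in the open top tray of the service case, setting it down rather than dropping it. Then push the case's drawer fully shut, then lower the yellow lid gently until it is fully closed, without slamming it, and finally swing the red locking bar down flat across the closed lid. Do the steps in this order and leave the carton, oil bottle and pen pot where they are.

Things in the scene. Friction and masses are not known exactly. Their poses are not given: they have to be found in the camera images.
- case: dark steel case fixed to the counter, 160 (x) by 240 (y) mm, rim 98 mm high. Origin: centre of its underside; z up, -x is the drawer side (to the robot), +x the lid hinge side, +y the locking bar side. Open tray on top: inside 150 by 230 mm, walls 5 mm, floor at z 52 mm; drawer below. A steel bracket (x -62 to -28 mm) stands out of the +y wall to y 144 mm, z 126 mm
- tray_floor (a point): centre of the tray's inner floor, at (0, 0, 52) mm in the case's frame
- drawer (a joint): drawer of the case, m: 0 shut, grows as it comes out along the case's -x; at most 0.09; stays where it is left, moves with about 2 N. Front panel 236 mm wide, z 6 to 44 mm, its face at case x = -90 mm when shut
- drawer_pull (a point): middle of the front edge of the drawer's aluminium pull lip (100 mm wide along y, 10 mm thick, stands 14 mm out of the panel); when shut at case (-104, 0, 32) mm
- lid (a joint): yellow lid, rad: 0 closed (flat on the rim), grows as it opens, about 1.57 upright; hinge axis along the case's y. It is stiff and stays where it is left; about 3 to 6 N at the free edge closes it. Panel 164 mm from hinge to free edge, 246 mm wide, 12 mm thick, no handle
- lid_hinge (a point): middle of the lid's hinge axis, at case (80, 0, 98) mm; it runs along the underside of the lid panel
- lid_edge (a point): middle of the lid's free edge, on its outer face (the top when closed): 164 mm from the hinge axis along the lid and 12 mm out; when closed at case (-84, 0, 110) mm
- bar (a joint): red locking bar, rad: 0 down (lying along the case's -y across the top of the closed lid), grows as it is raised, about 1.57 upright; hinge axis along the case's x. Stiff, stays where it is left, about 1.5 to 3 N near its end moves it. Straight, 160 mm long from the hinge, 18 mm wide, 14 mm thick, black end
- bar_hinge (a point): the bar's hinge, on the bar's centre line, at case (-45, 135, 118) mm
- bar_tip (a point): centre of the bar's free end, 160 mm from the hinge; when down at case (-45, -25, 118) mm
- brake_pad: loose brake pad, 0.5 kg or so, lying flat on the counter to the left or right of the case: steel back plate 140 (x) by 56 (y) by 8 mm, black lining in two blocks on top, 48 mm wide, top at 24 mm. Origin: centre of its underside; z up through the lining, x along its length
- carton: bystander: cardboard carton with a yellow band, 120 by 60 by 45 mm, on the other side of the case; origin centre of its underside
- oil_bottle: bystander: yellow oil bottle, 64 mm across, 170 mm tall; origin centre of its underside
- pen_pot: bystander: blue square pen pot, 70 by 70 mm, 130 mm tall with its pens; origin centre of its underside
Not all that is in view belongs to the job. Several things look just like the brake_pad: the one meant starts farthest to the robot's right.

How it is judged (in metres and radians):
On the way, in this order (a step that is already met when the one before it is completed fails the run):
1. the brake pad lies flat and released in the tray, lid and bar still open (x of brake_pad in the frame of case between -0.06 and 0.06 m and y of brake_pad in the frame of case between -0.1 and 0.1 m and z of brake_pad in the frame of case between 0.044 and 0.062 m and angle between brake_pad's own z axis and vertical below 0.15 rad and linear speed of brake_pad below 0.03 m/s and contact force between the fingers and brake_pad below 0.2 N and value of joint each of lid, bar above 0.6 rad), for 0.2 s.
2. the drawer is fully shut, lid still open (value of joint drawer below 0.005 m and value of joint lid above 0.6 rad), for 0.2 s.
3. the lid is fully closed, the bar still up (value of joint lid below 0.04 rad and value of joint bar above 0.6 rad), for 0.2 s.
4. the locking bar lies across the lid (value of joint bar below 0.06 rad), for 0.2 s.
At the end, for the whole second after the job is handed in: the brake pad lies flat (within 0.15 rad), lining up, at rest in the tray (origin within 60 mm in x and 100 mm in y of the case's centre, 44 to 62 mm above the counter); the drawer within 5 mm of shut, the lid within 0.04 rad of closed, the bar within 0.06 rad of down (x of brake_pad in the frame of case between -0.06 and 0.06 m and y of brake_pad in the frame of case between -0.1 and 0.1 m and z of brake_pad in the frame of case between 0.044 and 0.062 m and angle between brake_pad's own z axis and vertical below 0.15 rad and linear speed of brake_pad below 0.03 m/s and value of joint drawer below 0.005 m and value of joint lid below 0.04 rad and value of joint bar below 0.06 rad); the robot touches nothing.
It fails at once if the lid is slammed: it closes faster than 2.5 rad/s (velocity of joint lid below -2.5 rad/s).
It fails at once if the brake pad is dropped: it moves faster than 0.7 m/s while the fingers do not touch it (linear speed of brake_pad above 0.7 m/s and contact force between the fingers and brake_pad below 0.05 N).
It fails at once if the carton, oil bottle or pen pot is moved by more than 25 mm (distance of any of carton, oil_bottle, pen_pot from where it was at the start of the episode above 0.025 m).
It also fails if it takes over 72 s, if anything falls off the work surface, if the arm or the gripper's body presses on something with over 40 N, if the wrist force passes 120 N, or if a joint passes its speed limit or range.

## Working session

There is one attempt and no reset: what is moved stays moved. The work goes in short steps, Python scripts to look and compute and a tool call to move; the robot and the scene stay as the last step left them, time stands still between calls to the robot, and variables do not carry over. Pictures are saved under pics/ and viewed, at most 10 in all, crops included, and the job is handed in when it is done.

Besides the shell and the picture viewer there is one more tool, called as name(argument=value, ...), one argument or row to a line, values as JSON. play_rows: Moves the arm, as the interface text tells. Shifts and turns lie within -1 to 1; 1 stands for 3 cm of shift or 8 degrees of turn. Its arguments: {"type":"object","properties":{"rows":{"type":"array"},"hand":{"type":"number"}},"required":["rows"]}

```bash
mkdir -p pics; cat > h.py <<'E'
from plant import get_obs, capture, bot, spot_in, trace, pinpoint
import numpy as np, cv2
from scipy.spatial.transform import Rotation as R
def cam(name,save=None):
    o=get_obs() if name=='wrist' else None
    c=capture(name); 
    f=240/np.tan(np.radians(c['fov_y'])/2)
    K=np.array([[f,0,c['cx']],[0,f,c['cy']],[0,0,1.]])
    if name=='wrist':
        T=np.eye(4);T[:3,:3]=R.from_euler('xyz',o['tcp_rot']).as_matrix();T[:3,3]=o['tool_pos']
        M=np.linalg.inv(T@np.array(c['hand_eye']));
    else:
        M=np.eye(4);M[:3,:3]=R.from_rotvec(np.ravel(c['rvec'])).as_matrix();M[:3,3]=np.ravel(c['tvec'])
    if save: cv2.imwrite('pics/'+save,c['frame'][:,:,::-1])
    return K,M
def ray(km,at):
    K,M=km;d=np.linalg.inv(K)@[at[1],at[0],1];Rm=M[:3,:3]
    return -Rm.T@M[:3,3],Rm.T@d
def onz(km,at,z):
    c,d=ray(km,at);return c+d*(z-c[2])/d[2]
def tri(obs):
    A=np.zeros((3,3));b=np.zeros(3)
    for km,at in obs:
        c,d=ray(km,at);d=d/np.linalg.norm(d);P=np.eye(3)-np.outer(d,d);A+=P;b+=P@c
    x=np.linalg.solve(A,b)
    return x,[float(np.linalg.norm(np.cross(x-ray(*o)[0],ray(*o)[1]/np.linalg.norm(ray(*o)[1])))) for o in obs]
def proj(km,p):
    K,M=km;q=K@(M[:3,:3]@p+M[:3,3]);return q[1]/q[2],q[0]/q[2]
np.set_printoptions(precision=1,suppress=True)
E
cat > a.py <<'E'
from h import *
kt=cam('top','top0.png');ks=cam('side','side0.png')
o=get_obs();print(o['time'],o['tool_pos'],o['tcp_rot'],o['grip_width'])
for q in ['tray_floor','drawer_pull','lid_hinge','lid_edge','bar_hinge','bar_tip','case','brake_pad','carton','oil_bottle','pen_pot']:
    for c,k in (('top',kt),('side',ks)):
        r=pinpoint(q,c)
        print(q,c,[(round(float(x['p']),2),np.round(x['at'])) for x in r[:5]],[onz(k,x['at'],0) for x in r[:4]] if q in('brake_pad','carton','oil_bottle','pen_pot','case') else '')
    a=pinpoint(q,'top');b=pinpoint(q,'side')
    if a and b: print('   tri',*tri([(kt,a[0]['at']),(ks,b[0]['at'])]))
for x in trace('brake_pad','top'):
    m=x['mask'].astype(np.uint8);cs=max(cv2.findContours(m,0,1)[0],key=cv2.contourArea)
    w=np.array([onz(kt,(p[0][1],p[0][0]),16)[:2] for p in cs],np.float32)
    print(round(float(x['p']),2),np.round(x['at']),cv2.minAreaRect(w))
E
python3 a.py; python3 -c "
import cv2;import numpy as np
cv2.imwrite('pics/both.png',cv2.resize(np.vstack([cv2.imread('pics/top0.png')]),(800,600)))"
```

```text
0.1 [ 185.8 -490.7  240.1] [-3.1 -0.   0.4] 92.01758741994269
tray_floor top [(0.56, array([220., 300.]))] 
tray_floor side [(0.85, array([246., 292.]))] 
   tri [601.7  38.6  61. ] [4.914860865542758, 4.914860865542661]
drawer_pull top [(0.59, array([293., 168.])), (0.56, array([295., 295.])), (0.48, array([174., 298.]))] 
drawer_pull side [(0.85, array([283., 345.]))] 
   tri [412.5 231.9 222.7] [46.01621609880649, 46.01621609880657]
lid_hinge top [(0.73, array([174., 300.]))] 
lid_hinge side [(0.58, array([224., 267.]))] 
   tri [684.2  34.8  92. ] [1.392344001859813, 1.3923440018598465]
lid_edge top [(0.84, array([158., 299.]))] 
lid_edge side [(0.94, array([167., 264.]))] 
   tri [675.7  35.8 254.3] [3.70010510904902, 3.7001051090488093]
bar_hinge top [(0.62, array([234., 221.]))] 
bar_hinge side [(0.59, array([268., 267.]))] 
   tri [566.8 180.5 120.9] [3.497666065906343, 3.497666065906314]
bar_tip top [(0.56, array([218., 195.]))] 
bar_tip side [(0.94, array([208., 256.]))] 
   tri [570.1 195.4 283.1] [1.07542136156241, 1.0754213615624366]
case top [(0.59, array([225., 298.]))
[... 1018 characters left out ...]
ay([345., 167.]))] [array([686.1, 379.4,   0. ])]
   tri [680.9 378.2   1.4] [4.1218680311936176, 4.121868031193657]
pen_pot top [(0.9, array([190., 498.]))] [array([ 666.5, -376.9,    0. ])]
pen_pot side [(0.83, array([182., 351.]))] [array([ 669. , -369.5,    0. ])]
   tri [ 669.9 -377.3   -4.8] [2.7294787700726304, 2.729478770072774]
0.96 [308. 408.] ((425.7193908691406, -179.68295288085938), (138.81642150878906, 57.17656707763672), 61.69826889038086)
0.71 [199. 423.] ((646.692138671875, -212.57505798339844), (138.81564331054688, 56.917701721191406), 59.30850601196289)
0.64 [278. 483.] ((480.04376220703125, -334.3966064453125), (137.55538940429688, 59.452247619628906), 1.9854586124420166)
```

View pics/top0.png

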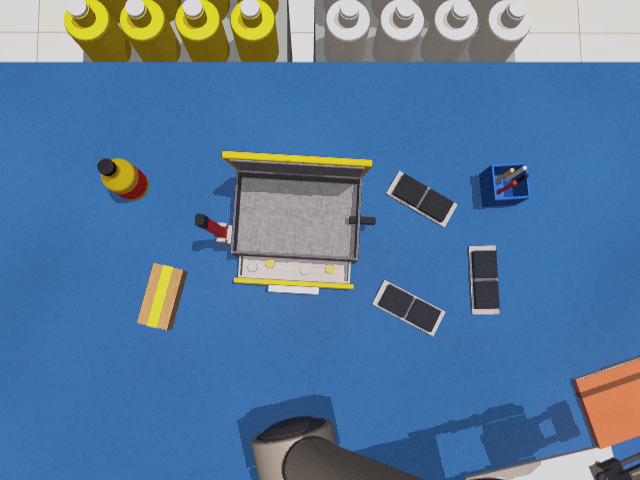

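View pics/side0.png

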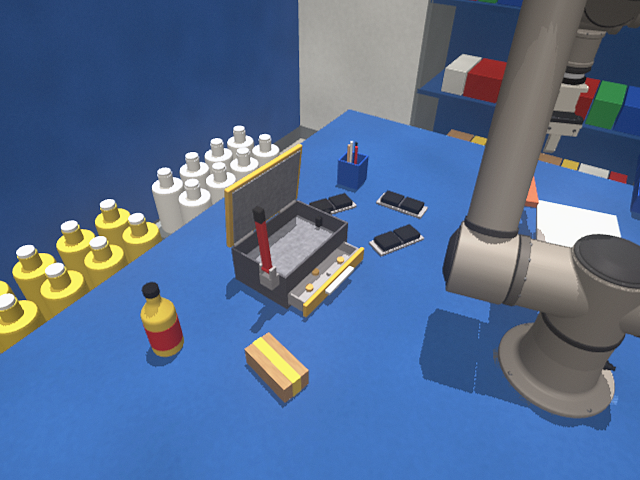

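The target is the pad at (row 278, col 483), about (480, -334), long along x. The case is centred at about (602, 38). There is a black stub on its -y wall at (220, 362). Next I fit the case pose and joints from both cameras and check it against a zoomed view.

```bash
cat > fit.py <<'E'
from h import *
from scipy.optimize import least_squares
kt=cam('top','t1.png');ks=cam('side','s1.png')
def pts(lid,bar,dr):
    h=np.array([80,0,98.]);b=np.array([-45,135,118.])
    return {'tray_floor':np.array([0,0,52.]),'drawer_pull':np.array([-104-dr,0,32.]),'lid_hinge':h,
     'lid_edge':h+164*np.array([-np.cos(lid),0,np.sin(lid)])+12*np.array([np.sin(lid),0,np.cos(lid)]),
     'bar_hinge':b,'bar_tip':b+160*np.array([0,-np.cos(bar),np.sin(bar)]),'case':np.zeros(3)}
def W(v,p): return R.from_euler('z',v[2]).apply(p)+[v[0],v[1],0]
v0=np.array([602,38,-.04,1.45,1.65,40.])
O=[]
P=pts(*v0[3:])
for q in P:
    for c,k in(('top',kt),('side',ks)):
        e=proj(k,W(v0,P[q]))
        r=[x['at'] for x in pinpoint(q,c) if np.hypot(*(np.array(x['at'])-e))<35]
        if r: O.append((q,c,k,np.array(r[0])))
def res(v):
    P=pts(*v[3:]);return np.concatenate([np.array(proj(k,W(v,P[q])))-a for q,c,k,a in O])
s=least_squares(res,v0,loss='soft_l1',x_scale=[10,10,.05,.1,.1,10])
np.set_printoptions(precision=3,suppress=True);print(s.x)
for o,r in zip(O,s.fun.reshape(-1,2)):print(o[0],o[1],r)
ti=cv2.imread('pics/t1.png')[140:310,180:400];si=cv2.imread('pics/s1.png')[130:330,200:400]
for c,k,n,off in(('top',kt,'t1',(180,140)),('side',ks,'s1',(210,130))):
    im=cv2.imread(f'pics/{n}.png');z=3;x0,y0=off
    im=cv2.resize(im[y0:y0+180,x0:x0+200],None,fx=z,fy=z,interpolation=2)
    for zz,X,Y in((98,80,120),(0,80,120),(52,75,115)):
        q=[proj(k,W(s.x,np.array([a*X,b*Y,zz]))) for a,b in((1,1),(1,-1),(-1,-1),(-1,1))]
        cv2.polylines(im,[np.array([[(c_-x0+.5)*z,(r_-y0+.5)*z] for r_,c_ in q],np.int32)],True,(0,255,0),1)
    cv2.imwrite(f'pics/{n}z.png',im)
a=cv2.imread('pics/t1z.png');b=cv2.imread('pics/s1z.png');cv2.imwrite('pics/z.png',cv2.resize(np.hstack([a,b]),(800,360)))
E
python3 fit.py
```

```text
[603.236  42.066  -0.055   1.426   1.648  41.736]
tray_floor top [-1.188 -2.063]
tray_floor side [ 2.358 -2.857]
drawer_pull top [ 0.009 -3.454]
drawer_pull side [-1.584  0.374]
lid_hinge top [0.041 0.985]
lid_hinge side [-1.888  1.767]
lid_edge top [-0.442 -1.913]
lid_edge side [-0.855  3.118]
bar_hinge top [ 0.707 -0.073]
bar_hinge side [2.051 4.262]
bar_tip top [-0.767  0.564]
bar_tip side [ 2.522 -0.067]
case top [-3.04   0.165]
case side [-0.579  3.531]
```

View pics/z.png

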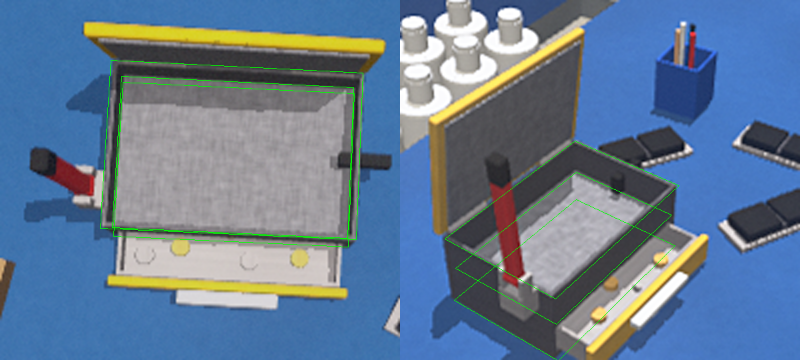

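play_rows(
  rows=[
    [[0.9,0.5,-0.1],[0,0,-0.25]],
    [[0.9,0.5,-0.1],[0,0,-0.25]],
    [[0.9,0.5,-0.1],[0,0,-0.25]],
    [[0.9,0.5,-0.1],[0,0,-0.25]],
    [[0.9,0.5,-0.1],[0,0,-0.25]],
    [[0.9,0.5,-0.1],[0,0,-0.25]],
    [[0.9,0.5,-0.1],[0,0,-0.25]],
    [[0.9,0.5,-0.1],[0,0,-0.25]],
    [[0.9,0.5,0],[0,0,-0.25]],
    [[0.9,0.5,0],[0,0,-0.25]],
    [[0.4,0.2,0],[0,0,0]],
    [[0,0,0],[0,0,0]],
  ],
  hand=1,
)

```text
time: 4.65
tool_pos: [468.1, -334.8, 216.6]
tcp_rot: [3.141, 0.0, 0.015]
contact_force: [0.6, 0.9, -0.2]
grip_width: 92.0
finger_force: 0.0
```

```bash
cat > pad.py <<'E'
from h import *
kw=cam('wrist','w1.png');o=get_obs();print(o['time'],o['tool_pos'],np.round(o['tcp_rot'],3))
print('cam pos',ray(kw,(240,320))[0])
for x in trace('brake_pad','wrist'):
    m=x['mask'].astype(np.uint8);cs=max(cv2.findContours(m,0,1)[0],key=cv2.contourArea)
    w=np.array([onz(kw,(p[0][1],p[0][0]),8)[:2] for p in cs],np.float32)
    print(round(float(x['p']),2),np.round(x['at']),cv2.minAreaRect(w))
print([(x['p'],onz(kw,x['at'],0)) for x in pinpoint('brake_pad','wrist')])
E
python3 pad.py
```

```text
4.7 [ 467.4 -335.2  216.6] [3.1 0.  0. ]
cam pos [ 536.4 -333.6  360.4]
0.78 [243. 163.] ((426.82305908203125, -179.7985076904297), (140.2867431640625, 63.74015808105469), 61.5149040222168)
0.75 [ 28. 215.] ((648.8943481445312, -216.51559448242188), (135.6135711669922, 56.2100830078125), 59.21641540527344)
0.55 [195. 324.] ((483.4317932128906, -335.5014953613281), (138.13136291503906, 55.81119918823242), 0.8315507769584656)
[(0.9, array([ 652.2, -214.8,    0. ])), (0.83, array([ 427.5, -174.2,    0. ])), (0.66, array([ 482.9, -336.9,    0. ]))]
```

View pics/w1.png

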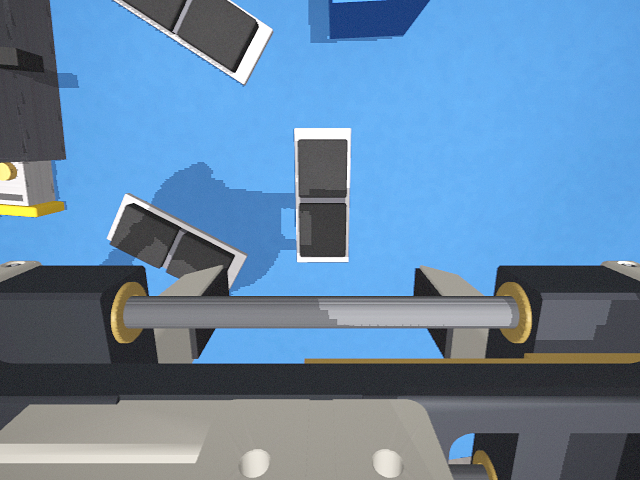

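play_rows(
  rows=[
    [[0.3,0,-0.8],[0,0,0]],
    [[0.23,0,-0.9],[0,0,0]],
    [[0,0,-1],[0,0,0]],
    [[0,0,-1],[0,0,0]],
    [[0,0,-1],[0,0,0]],
    [[0,0,-0.8],[0,0,0]],
    [[0,0,-0.6],[0,0,0]],
    [[0,0,-0.2],[0,0,0]],
    [[0,0,-0.1],[0,0,0]],
    [[0,0,0],[0,0,0]],
    [[0,0,0],[0,0,0]],
  ],
)

```text
time: 6.18
tool_pos: [484.1, -335.3, 25.5]
tcp_rot: [3.141, -0.001, 0.013]
contact_force: [-0.4, 0.6, -0.3]
grip_width: 92.0
finger_force: 0.0
```

play_rows(
  rows=[
    [[0,0,0],[0,0,0]],
    [[0,0,0],[0,0,0]],
    [[0,0,0],[0,0,0]],
    [[0,0,0],[0,0,0]],
    [[0,0,0],[0,0,0]],
    [[0,0,0],[0,0,0]],
    [[0,0,0],[0,0,0]],
    [[0,0,0],[0,0,0]],
  ],
  hand=-1,
)

```text
time: 7.18
tool_pos: [483.8, -335.2, 24.7]
tcp_rot: [3.141, -0.0, 0.013]
contact_force: [0.4, -1.8, -1.3]
grip_width: 47.7
finger_force: 30.0
```

play_rows(
  rows=[
    [[0,0,0.2],[0,0,0]],
    [[0,0,0.6],[0,0,0]],
    [[0,0,0.9],[0,0,0]],
    [[0,0,1],[0,0,0]],
    [[0,0.2,1],[0,0,0]],
    [[0,0.5,1],[0,0,0]],
    [[0,0.8,1],[0,0,0]],
    [[0,1,1],[0,0,0]],
    [[0,1,0.5],[0,0,0]],
    [[0,1,0],[0,0,0]],
    [[0,1,0],[0,0,0]],
    [[0,1,0],[0,0,0]],
  ],
)

```text
time: 8.68
tool_pos: [483.1, -138.6, 241.6]
tcp_rot: [-3.142, -0.0, 0.013]
contact_force: [0.4, -0.3, -6.5]
grip_width: 47.9
finger_force: 30.0
```

play_rows(
  rows=[
    [[0,1,0],[0,0,-0.1]],
    [[0,1,0],[0,0,-0.1]],
    [[0,1,0],[0,0,-0.1]],
    [[0,1,0],[0,0,-0.1]],
    [[0,1,0],[0,0,-0.1]],
    [[0,0.6,0],[0,0,0]],
    [[0,0.4,0],[0,0,0]],
    [[0,0,0],[0,0,0]],
    [[0,0,0],[0,0,0]],
  ],
)

```text
time: 9.8
tool_pos: [483.8, 39.3, 240.7]
tcp_rot: [3.141, 0.0, -0.058]
contact_force: [0.2, -0.3, -6.7]
grip_width: 47.8
finger_force: 30.0
```

```bash
cat > w2.py <<'E'
from h import *
kw=cam('wrist','w2.png');o=get_obs();print(o['time'],o['tool_pos'],o['grip_width'])
v=(603.2,40,-.045)
im=cv2.imread('pics/w2.png')
W=lambda p:R.from_euler('z',v[2]).apply(p)+[v[0],v[1],0]
for zz,X,Y in((98,80,120),(98,75,115),(52,75,115)):
    q=[proj(kw,W(np.array([a*X,b*Y,zz]))) for a,b in((1,1),(1,-1),(-1,-1),(-1,1))]
    cv2.polylines(im,[np.array([[c,r] for r,c in q],np.int32)],True,(0,255,0),1)
cv2.imwrite('pics/w2b.png',im)
for q in('tray_floor','lid_hinge','bar_hinge','case'):
    z={'tray_floor':52,'lid_hinge':98,'bar_hinge':118,'case':0}[q]
    print(q,[(round(float(x['p']),2),onz(kw,x['at'],z)) for x in pinpoint(q,'wrist')[:2]])
E
python3 w2.py
```

```text
9.85 [483.8  39.2 240.7] 47.37085836647383
tray_floor [(0.78, array([606.2,  41.6,  52. ]))]
lid_hinge []
bar_hinge [(0.68, array([569.7, 183.3, 118. ]))]
case [(0.91, array([606. ,  40.9,   0. ]))]
```

View pics/w2b.png

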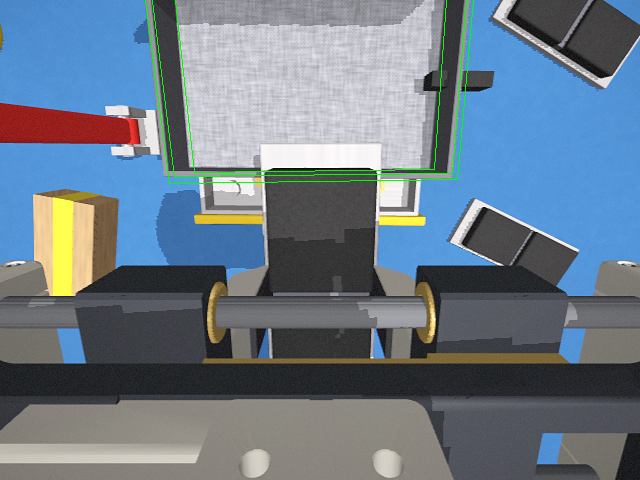

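```bash
cat > w3.py <<'E'
from h import *
kw=cam('wrist');c=capture('wrist')['frame'].astype(int)
blue=(c[:,:,2]-c[:,:,0])>70
L=[];Rr=[]
for r in range(45,160,5):
    row=blue[r]
    # from inside outwards
    x=next(i for i in range(200,100,-1) if row[i-3:i+1].all()) if row[100:200].any() else None
    y=next((i for i in range(420,500) if row[i:i+4].all()),None)
    if x and not 100<r<160:L.append(onz(kw,(r,x+.5),98)[:2])
    if y and not 60<r<100: Rr.append(onz(kw,(r,y-.5),98)[:2])
def line(P):
    P=np.array(P,np.float32);vx,vy,x0,y0=cv2.fitLine(P,cv2.DIST_HUBER,0,.01,.01).ravel()
    if abs(vx)>abs(vy): return np.degrees(np.arctan(vy/vx)),x0,y0,len(P)
    return np.degrees(np.arctan2(-vx,vy)),x0,y0,len(P)
print('L',line(L));print('R',line(Rr))
g=c.sum(2)
for col in list(range(172,200,7))+list(range(428,452,6)):
    d=g[165:190,col]; print(col,d.tolist())
E
python3 w3.py
```

```text
L (np.float32(-3.8441644), np.float32(610.8227), np.float32(162.21922), 12)
R (np.float32(-3.6189141), np.float32(571.41174), np.float32(-74.72904), 16)
172 [189, 194, 195, 195, 190, 170, 484, 494, 483, 481, 490, 408, 476, 471, 461, 465, 471, 465, 462, 468, 471, 474, 465, 466, 474]
179 [200, 193, 188, 196, 185, 177, 473, 486, 483, 477, 479, 407, 479, 473, 466, 471, 464, 473, 463, 474, 466, 472, 466, 468, 470]
186 [191, 200, 184, 211, 195, 155, 465, 506, 485, 481, 484, 406, 473, 475, 471, 476, 474, 471, 471, 470, 469, 461, 478, 477, 480]
193 [653, 593, 341, 175, 196, 197, 460, 512, 489, 475, 473, 416, 472, 467, 468, 472, 472, 470, 466, 479, 474, 470, 477, 466, 477]
428 [505, 489, 459, 399, 268, 183, 179, 191, 440, 506, 490, 479, 474, 411, 456, 456, 451, 451, 456, 458, 462, 464, 454, 462, 464]
434 [164, 167, 161, 175, 162, 187, 185, 193, 445, 497, 484, 481, 482, 431, 458, 455, 454, 458, 460, 453, 455, 442, 454, 445, 459]
440 [177, 169, 175, 164, 172, 179, 173, 192, 434, 497, 484, 480, 479, 432, 467, 463, 456, 452, 456, 462, 457, 453, 450, 451, 452]
446 [170, 172, 164, 179, 161, 164, 137, 142, 414, 494, 486, 487, 478, 448, 365, 466, 465, 458, 456, 462, 459, 457, 457, 459, 451]
```

```bash
cat > w4.py <<'E'
from h import *
kw=cam('wrist','w4.png')
for z in (98,):
  a=onz(kw,(176.3,180),z);b=onz(kw,(178.3,440),z);print(a,b,np.degrees(np.arctan2(-(a-b)[0],-(b-a)[1])) )
  ex=np.array([np.cos(.065),-np.sin(.065)]);ey=np.array([np.sin(.065),np.cos(.065)])
  f=np.mean([a[:2]@ex,b[:2]@ex])+80;print('center',ex*f+ey*82.1)
E
python3 w4.py
```

```text
[533.6 153.9  98. ] [519.5 -61.2  98. ] -3.764165916065341
center [606.5  42.8]
```

```bash
python3 - <<'E'
from h import *
o=get_obs();np.set_printoptions(precision=3,suppress=True);print(o['time'],np.array(o['joint_positions']),o['tcp_rot'],o['tool_pos'])
c=capture('wrist');print(np.array(c['hand_eye']))
kw=cam('wrist');print([onz(kw,(144,x),224) for x in(260.,320.,381.)])
g=cv2.imread('pics/w4.png').astype(int).sum(2);print(g[136:152,300],g[150,250:272],g[150,372:392])
im=cv2.imread('pics/s1.png')[60:180,520:640];cv2.imwrite('pics/grip.png',cv2.resize(im,None,fx=5,fy=5,interpolation=2))
cam('side','s2.png');im=cv2.imread('pics/s2.png')[60:360,200:500];cv2.imwrite('pics/grip.png',cv2.resize(im,None,fx=2,fy=2,interpolation=2))
E
```

```text
10.2 [-0.076  0.27   1.628 -0.     1.244  1.552] [ 3.141  0.    -0.057] [483.766  39.778 240.722]
[[  -0.001   -0.968   -0.253   68.231]
 [   1.      -0.      -0.      -0.251]
 [  -0.      -0.253    0.968 -143.812]
 [   0.       0.       0.       1.   ]]
[array([553.952,  63.647, 224.   ]), array([552.378,  36.482, 224.   ]), array([550.779,   8.863, 224.   ])]
[660 638 613 613 611 611 629 574 692 750 740 737 738 735 736 736] [612 618 635 632 626 617 617 612 625 514 613 733 750 744 744 743 743 741
 741 740 736 732] [743 743 745 743 744 742 739 746 710 605 604 629 656 636 603 621 650 658
 653 645]
```

View pics/grip.png

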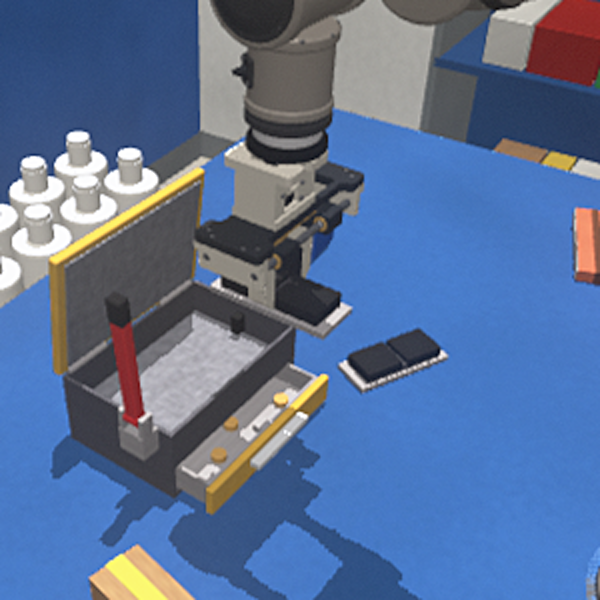

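play_rows(
  rows=[
    [[0.4,0.1,0],[0,0,-0.06]],
    [[0.8,0,0],[0,0,0]],
    [[0.9,0,0],[0,0,0]],
    [[0.9,0,-0.1],[0,0,0]],
    [[0.7,0,-0.4],[0,0,0]],
    [[0.3,0,-0.7],[0,0,0]],
    [[0.09,0,-0.7],[0,0,0]],
    [[0,0,-0.7],[0,0,0]],
    [[0,0,-0.5],[0,0,0]],
    [[0,0,-0.3],[0,0,0]],
    [[0,0,0],[0,0,0]],
    [[0,0,0],[0,0,0]],
  ],
)

```text
time: 11.85
tool_pos: [607.0, 43.0, 139.6]
tcp_rot: [3.142, -0.002, -0.065]
contact_force: [-0.6, 0.2, -6.7]
grip_width: 47.5
finger_force: 30.0
```

```bash
cat > w5.py <<'E'
from h import *
kw=cam('wrist','w5.png');o=get_obs();print(o['time'],o['tool_pos'],o['contact_force'],o['grip_width'])
E
python3 w5.py
```

```text
11.9 [607.   42.9 139.7] [ 0.2 -0.3 -7.3] 47.733628185718786
```

View pics/w5.png

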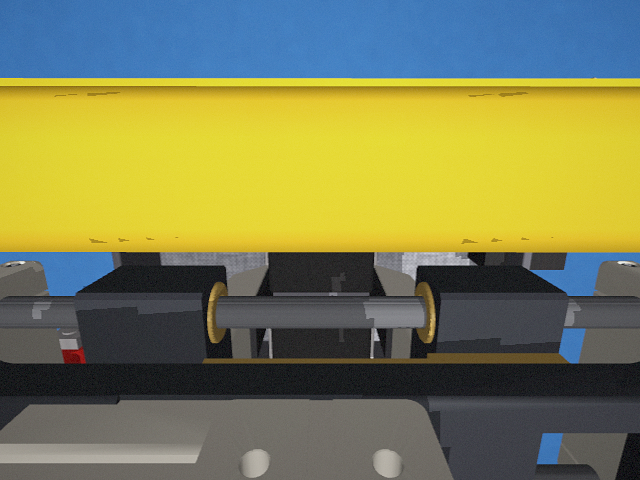

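play_rows(
  rows=[
    [[0,0,-0.3],[0,0,0]],
    [[0,0,-0.3],[0,0,0]],
    [[0,0,-0.2],[0,0,0]],
    [[0,0,-0.1],[0,0,0]],
    [[0,0,0],[0,0,0]],
    [[0,0,0],[0,0,0]],
  ],
)

```text
time: 12.65
tool_pos: [606.7, 43.0, 112.0]
tcp_rot: [3.142, -0.001, -0.065]
contact_force: [0.2, 0.1, -7.2]
grip_width: 47.2
finger_force: 30.0
```

Pad is 11 mm below the rim with no contact. Descend gently to the floor.

play_rows(
  rows=[
    [[0,0,-0.3],[0,0,0]],
    [[0,0,-0.3],[0,0,0]],
    [[0,0,-0.2],[0,0,0]],
    [[0,0,-0.15],[0,0,0]],
    [[0,0,-0.1],[0,0,0]],
    [[0,0,-0.07],[0,0,0]],
    [[0,0,0],[0,0,0]],
    [[0,0,0],[0,0,0]],
  ],
)

```text
time: 13.65
tool_pos: [606.6, 43.0, 78.4]
tcp_rot: [3.142, -0.0, -0.065]
contact_force: [-1.0, -0.0, -6.5]
grip_width: 47.5
finger_force: 30.0
```

play_rows(
  rows=[
    [[0,0,-0.04],[0,0,0]],
    [[0,0,-0.03],[0,0,0]],
    [[0,0,0],[0,0,0]],
    [[0,0,0],[0,0,0]],
  ],
)

```text
time: 14.15
tool_pos: [606.6, 43.0, 76.7]
tcp_rot: [3.141, -0.001, -0.065]
contact_force: [-3.0, -0.9, 2.9]
grip_width: 47.5
finger_force: 30.0
```

play_rows(
  rows=[
    [[0,0,0],[0,0,0]],
    [[0,0,0],[0,0,0]],
    [[0,0,0],[0,0,0]],
    [[0,0,0],[0,0,0]],
    [[0,0,0],[0,0,0]],
    [[0,0,0.2],[0,0,0]],
    [[0,0,0.5],[0,0,0]],
    [[0,0,0.8],[0,0,0]],
    [[0,0,1],[0,0,0]],
    [[-0.3,0,1],[0,0,0]],
    [[-0.6,0,1],[0,0,0]],
    [[-1,0,0.5],[0,0,0]],
  ],
  hand=0.6,
)

```text
time: 15.65
tool_pos: [550.0, 42.9, 229.0]
tcp_rot: [3.142, -0.005, -0.065]
contact_force: [0.1, 1.0, 0.2]
grip_width: 73.6
finger_force: 0.0
```

play_rows(
  rows=[
    [[-1,0,0],[0,-0.5,0]],
    [[-1,0,0],[0,-0.5,0]],
    [[-1,0,0],[0,-0.5,0]],
    [[-1,0,0],[0,-0.5,0]],
    [[-1,0,0],[0,-0.5,0]],
    [[0,0,0],[0,0,0]],
    [[0,0,0],[0,0,0]],
  ],
  hand=-1,
)

```text
time: 16.52
tool_pos: [400.6, 42.8, 227.5]
tcp_rot: [-3.118, -0.351, -0.07]
contact_force: [0.8, -1.1, -0.4]
grip_width: 7.9
finger_force: 0.0
```

```bash
cat > st.py <<'E'
from h import *
from scipy.optimize import least_squares
import sys
C=np.array([605.5,42.5]);yaw=-.065
def W(p): return R.from_euler('z',yaw).apply(p)+[C[0],C[1],0]
def L(t): return W(np.array([80,0,98])+164*np.array([-np.cos(t),0,np.sin(t)])+12*np.array([np.sin(t),0,np.cos(t)]))
def B(t): return W(np.array([-45,135,118])+160*np.array([0,-np.cos(t),np.sin(t)]))
def D(d): return W(np.array([-104-d,0,32.]))
o=get_obs();print(o['time'],o['tool_pos'],np.round(o['tcp_rot'],3))
for c in('top','side'):
    k=cam(c,f'{sys.argv[1]}_{c}.png')
    for q,f,lo,hi in(('lid_edge',L,-.1,1.7),('bar_tip',B,-.1,1.8),('drawer_pull',D,-5,90)):
        r=pinpoint(q,c)
        best=[]
        for x in r:
            g=np.linspace(lo,hi,500);e=[np.hypot(*(np.array(proj(k,f(t)))-x['at'])) for t in g];i=np.argmin(e);best.append((round(float(x['p']),2),round(g[i],3),round(e[i],1)))
        print(c,q,best)
    print('pad',[(round(float(x['p']),2),R.from_euler('z',-yaw).apply(onz(k,x['at'],52)-[*C,0])) for x in pinpoint('brake_pad',c)])
E
python3 st.py a
```

```text
16.525 [400.6  42.8 227.5] [-3.1 -0.4 -0.1]
top lid_edge [(0.65, np.float64(1.408), np.float64(0.2)), (0.21, np.float64(0.538), np.float64(72.9))]
top bar_tip [(0.77, np.float64(1.671), np.float64(3.5))]
top drawer_pull [(0.83, np.float64(52.114), np.float64(3.2))]
pad [(0.91, array([-165.7, -224. ,   52. ])), (0.63, array([-0.7,  5.1, 52. ])), (0.61, array([  49.6, -244.6,   52. ])), (0.4, array([ 36.2, 324.8,  52. ]))]
side lid_edge [(0.6, np.float64(1.451), np.float64(3.4))]
side bar_tip [(0.85, np.float64(1.644), np.float64(1.2)), (0.49, np.float64(1.8), np.float64(150.8))]
side drawer_pull [(0.92, np.float64(38.216), np.float64(2.0))]
pad [(0.82, array([ 3.8,  2.8, 52. ])), (0.58, array([-186.6, -183.3,   52. ]))]
```

play_rows(
  rows=[
    [[0,0,-0.4],[0,0,0]],
    [[0,0.17,-0.9],[0,0,0]],
    [[0,0,-1],[0,0,0]],
    [[0,0,-1],[0,0,0]],
    [[0,0,-1],[0,0,0]],
    [[0,0,-0.9],[0,0,0]],
    [[0,0,-0.6],[0,0,0]],
    [[0,0,-0.35],[0,0,0]],
    [[0.3,0,0],[0,0,0]],
    [[0.3,0,0],[0,0,0]],
    [[0,0,0],[0,0,0]],
    [[0,0,0],[0,0,0]],
  ],
)

```text
time: 18.52
tool_pos: [426.4, 47.4, 77.4]
tcp_rot: [-3.115, -0.305, -0.068]
contact_force: [-0.4, -0.5, 0.0]
grip_width: 0.5
finger_force: 0.0
```

play_rows(
  rows=[
    [[0.3,0,0],[0,0,0]],
    [[0.4,0,0],[0,0,0]],
    [[0.4,0,0],[0,0,0]],
    [[0.4,0,0],[0,0,0]],
    [[0.3,0,0],[0,0,0]],
    [[0.2,0,0],[0,0,0]],
    [[0,0,0],[0,0,0]],
  ],
)

```text
time: 19.4
tool_pos: [486.8, 47.3, 77.2]
tcp_rot: [-3.115, -0.305, -0.068]
contact_force: [-0.1, 0.6, -0.7]
grip_width: 0.7
finger_force: 0.0
```

```bash
python3 - <<'E'
from h import *
o=get_obs();np.set_printoptions(precision=3,suppress=True);print(o['time'],np.array(o['joint_positions']),o['tcp_rot'],o['tool_pos'])
E
```

```text
19.4 [-0.079  0.383  2.083  0.082  0.372  1.485] [-3.115 -0.305 -0.068] [486.849  47.345  77.226]
```

```bash
python3 - <<'E'
from h import *
from scipy.optimize import least_squares
T=[((.342,1.524,1.275),np.hypot(185.85,491),240.7),((.27,1.628,1.244),np.hypot(483.77,39.8),240.7),((.383,2.083,.372),np.hypot(486.85,47.35),77.2)]
def fk(p,q):
    a,b,c=q[0],q[0]+q[1],sum(q)
    return p[0]+p[2]*np.sin(a)+p[3]*np.sin(b)+p[4]*np.sin(c),p[1]+p[2]*np.cos(a)+p[3]*np.cos(b)+p[4]*np.cos(c)
e=76
f=lambda p:np.concatenate([np.array(fk(p,q))-[np.sqrt(r*r-e*e),z] for q,r,z in T]+[[.01*(p[0])]])
s=least_squares(f,[0,200,400,400,250.]);p=s.x;print(p,s.fun)
# min tilt reach: for contact TCP targets
for x in(420,435,443,460,488):
  for zt in(40,46):
    row=[]
    for tilt in np.radians([0,4,8,12,16]):
        r=np.sqrt(x*x+48**2-e*e)
        # wrist point
        c=np.pi-tilt; wr=r-p[0]-p[4]*np.sin(c); wz=zt-p[1]-p[4]*np.cos(c)
        D=np.hypot(wr,wz);cq=(D*D-p[2]**2-p[3]**2)/(2*p[2]*p[3])
        if abs(cq)>1: row.append(None);continue
        q3=np.arccos(cq);q2=np.arctan2(wr,wz)-np.arctan2(p[3]*np.sin(q3),p[2]+p[3]*np.cos(q3))
        row.append((round(q2,2),round(q3,2),round(c-q2-q3,2)))
    print(x,zt,row)
E
```

```text
[ 22.5  24.2 526.8 334.4 183. ] [-0.2 -0.6  0.2  0.6  0.  -0.1  0.2]
420 40 [(np.float64(0.42), np.float64(2.16), np.float64(0.57)), (np.float64(0.4), np.float64(2.19), np.float64(0.48)), (np.float64(0.39), np.float64(2.23), np.float64(0.38)), (np.float64(0.38), np.float64(2.26), np.float64(0.29)), (np.float64(0.37), np.float64(2.3), np.float64(0.19))]
420 46 [(np.float64(0.41), np.float64(2.15), np.float64(0.59)), (np.float64(0.39), np.float64(2.18), np.float64(0.5)), (np.float64(0.38), np.float64(2.22), np.float64(0.4)), (np.float64(0.37), np.float64(2.26), np.float64(0.31)), (np.float64(0.36), np.float64(2.29), np.float64(0.21))]
435 40 [(np.float64(0.44), np.float64(2.12), np.float64(0.59)), (np.float64(0.42), np.float64(2.15), np.float64(0.5)), (np.float64(0.41), np.float64(2.19), np.float64(0.4)), (np.float64(0.4), np.float64(2.22), np.float64(0.31)), (np.float64(0.39), np.float64(2.26), np.float64(0.21))]
435 46 [(np.float64(0.43), np.float64(2.11), np.float64(0.61)), (np.float64(0.41), np.float64(2.14), np.float64(0.52)), (np.float64(0.4), np.float64(2.18), np.float64(0.42)),
[... 1131 characters left out ...]
p.float64(0.46)), (np.float64(0.42), np.float64(2.15), np.float64(0.37)), (np.float64(0.41), np.float64(2.19), np.float64(0.27))]
488 40 [(np.float64(0.5), np.float64(1.97), np.float64(0.67)), (np.float64(0.49), np.float64(2.0), np.float64(0.58)), (np.float64(0.48), np.float64(2.04), np.float64(0.48)), (np.float64(0.46), np.float64(2.08), np.float64(0.39)), (np.float64(0.45), np.float64(2.12), np.float64(0.29))]
488 46 [(np.float64(0.49), np.float64(1.96), np.float64(0.69)), (np.float64(0.48), np.float64(2.0), np.float64(0.6)), (np.float64(0.46), np.float64(2.03), np.float64(0.5)), (np.float64(0.45), np.float64(2.07), np.float64(0.41)), (np.float64(0.44), np.float64(2.11), np.float64(0.31))]
```

play_rows(
  rows=[
    [[-0.6,0,0.5],[0,0.4,0]],
    [[-0.8,0,0.5],[0,0.4,0]],
    [[-0.9,0,0],[0,0.4,0]],
    [[0,0,0],[0,0,0]],
    [[0,0,0],[0,0,0]],
  ],
)

```text
time: 20.02
tool_pos: [418.3, 47.3, 107.3]
tcp_rot: [-3.126, -0.14, -0.066]
contact_force: [-0.4, -0.3, 0.8]
grip_width: 0.3
finger_force: 0.0
```

play_rows(
  rows=[
    [[0,0,-0.7],[0,0,0]],
    [[0,0,-0.7],[0,0,0]],
    [[0,0,-0.5],[0,0,0]],
    [[0,0,-0.18],[0,0,0]],
    [[0,0,0],[0,0,0]],
    [[0.5,0,0],[0,0,0]],
    [[0.3,0,0],[0,0,0]],
    [[0.3,0,0],[0,0,0]],
    [[0.3,0,0],[0,0,0]],
    [[0,0,0],[0,0,0]],
  ],
)

```text
time: 21.28
tool_pos: [460.4, 47.3, 45.0]
tcp_rot: [-3.126, -0.139, -0.066]
contact_force: [0.6, -0.0, 0.2]
grip_width: 0.5
finger_force: 0.0
```

play_rows(
  rows=[
    [[0.3,0,0],[0,0,0]],
    [[0.3,0,0],[0,0,0]],
    [[0.2,0,0],[0,0,0]],
  ],
)

```text
time: 21.65
tool_pos: [484.2, 47.3, 44.9]
tcp_rot: [-3.126, -0.138, -0.066]
contact_force: [-1.9, -0.6, -0.1]
grip_width: 0.1
finger_force: 0.8
```

```bash
python3 st.py b
```

```text
21.65 [484.2  47.3  44.9] [-3.1 -0.1 -0.1]
top lid_edge [(0.79, np.float64(1.419), np.float64(0.5))]
top bar_tip [(0.94, np.float64(1.648), np.float64(0.9))]
top drawer_pull [(0.61, np.float64(8.327), np.float64(1.0)), (0.54, np.float64(59.729), np.float64(123.8))]
pad [(0.94, array([-167. , -222.1,   52. ])), (0.79, array([ 1.2, -1.3, 52. ])), (0.68, array([  50.8, -237. ,   52. ]))]
side lid_edge [(0.73, np.float64(1.433), np.float64(0.9)), (0.22, np.float64(-0.1), np.float64(34.1))]
side bar_tip [(0.83, np.float64(1.636), np.float64(4.1))]
side drawer_pull [(0.9, np.float64(-2.715), np.float64(2.1))]
pad [(0.85, array([-181.9, -180.7,   52. ])), (0.77, array([ 2.4,  0.4, 52. ])), (0.7, array([  27.5, -205.9,   52. ]))]
```

Drawer is moving (about 2 N). Push on slowly until the stop shows in the force.

play_rows(
  rows=[
    [[0.1,0,0],[0,0,0]],
    [[0.1,0,0],[0,0,0]],
    [[0,0,0],[0,0,0]],
  ],
)

```text
time: 22.52
tool_pos: [489.4, 47.3, 44.8]
tcp_rot: [-3.126, -0.137, -0.066]
contact_force: [-2.9, -1.3, 1.2]
grip_width: 0.6
finger_force: 1.1
```

play_rows(
  rows=[
    [[0.1,0,0],[0,0,0]],
    [[0,0,0],[0,0,0]],
    [[0,0,0],[0,0,0]],
  ],
)

```text
time: 22.9
tool_pos: [489.8, 47.4, 44.3]
tcp_rot: [-3.127, -0.132, -0.066]
contact_force: [-9.9, -2.3, 6.6]
grip_width: 0.6
finger_force: 4.9
```

play_rows(
  rows=[
    [[-0.5,0,0],[0,0,0]],
    [[-0.5,0,0.5],[0,0.2,0]],
    [[0,0,1],[0,0.2,0]],
    [[0,0,1],[0,0.2,0]],
    [[0,0,1],[0,0.2,0]],
    [[0.2,0,1],[0,0.2,0]],
    [[0.4,0,1],[0,0,0]],
    [[0.6,0,1],[0,0,0]],
    [[0.8,0,1],[0,0,0]],
    [[0.8,0,0.8],[0,0,0]],
    [[0.9,0,0.2],[0,0,0]],
    [[0,0,0],[0,0,0]],
  ],
)

```text
time: 24.4
tool_pos: [575.1, 47.3, 299.8]
tcp_rot: [-3.135, -0.0, -0.065]
contact_force: [-0.2, 0.1, -0.7]
grip_width: 0.5
finger_force: 0.0
```

```bash
python3 st.py c
```

```text
24.4 [575.1  47.3 299.8] [-3.1 -0.  -0.1]
top lid_edge []
top bar_tip [(0.84, np.float64(1.644), np.float64(4.0)), (0.72, np.float64(1.8), np.float64(76.6))]
top drawer_pull [(0.85, np.float64(5.281), np.float64(0.8)), (0.58, np.float64(-5.0), np.float64(108.9)), (0.18, np.float64(-5.0), np.float64(180.5))]
pad [(0.74, array([-168.8, -227.6,   52. ])), (0.69, array([  53.2, -241.1,   52. ])), (0.59, array([-2.6, -3.5, 52. ]))]
side lid_edge [(0.85, np.float64(1.451), np.float64(2.6))]
side bar_tip [(0.79, np.float64(1.629), np.float64(0.3)), (0.27, np.float64(-0.1), np.float64(24.2))]
side drawer_pull [(0.61, np.float64(-0.05), np.float64(1.2))]
pad [(0.85, array([-4.5,  2. , 52. ])), (0.69, array([-182.1, -176.1,   52. ])), (0.67, array([  27.9, -200.3,   52. ])), (0.2, array([123.3, -42.5,  52. ]))]
```

```bash
python3 - <<'E'
import cv2,numpy as np
a=cv2.imread('pics/c_top.png')[235:310,215:375];b=cv2.imread('pics/c_side.png')[190:320,230:390]
a=cv2.resize(a,(800,375),interpolation=2);cv2.imwrite('pics/d.png',np.vstack([a[:200+100],cv2.resize(b,(800,650),interpolation=2)[200:500]]))
E
```

```text
(no output)
```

View pics/d.png

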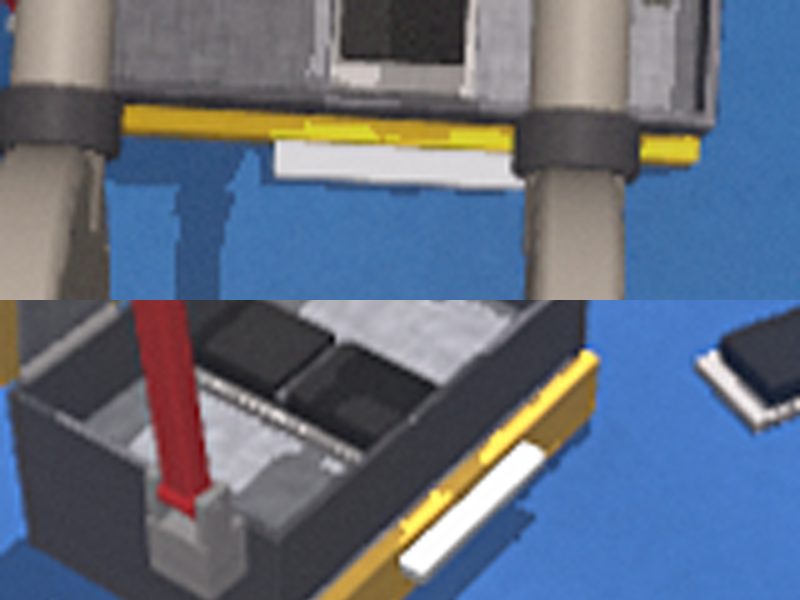

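The drawer panel sits flush against the case in both views, and the pad lies flat in the tray. Next I go over and behind the lid.

play_rows(
  rows=[
    [[0.5,-0.1,0],[0,0,0]],
    [[0.8,-0.1,0],[0,0,0]],
    [[0.9,-0.1,0],[0,0,0]],
    [[0.9,0,0],[0,0,0]],
    [[0.8,0,0],[0,0,0]],
    [[0.6,0,0],[0,0,0]],
    [[0,0,-0.3],[0,0,0]],
    [[0,0,-0.5],[0,0,0]],
    [[0,0,-0.5],[0,0,0]],
    [[0,0,-0.2],[0,0,0]],
    [[0,0,0],[0,0,0]],
  ],
)

```text
time: 26.28
tool_pos: [708.2, 38.3, 254.5]
tcp_rot: [-3.136, 0.002, -0.065]
contact_force: [0.7, -0.2, 0.4]
grip_width: 0.3
finger_force: 0.0
```

play_rows(
  rows=[
    [[-0.4,0,0],[0,0,0]],
    [[-0.3,0,0],[0,0,0]],
    [[-0.55,0.02,-0.05],[0,0,0]],
    [[-0.55,0.03,-0.05],[0,0,0]],
    [[-0.45,0.03,-0.18],[0,0,0]],
    [[-0.45,0.03,-0.18],[0,0,0]],
    [[-0.4,0.03,-0.27],[0,0,0]],
    [[-0.4,0.03,-0.27],[0,0,0]],
    [[-0.34,0.03,-0.34],[0,0,0]],
    [[-0.34,0.03,-0.34],[0,0,0]],
  ],
)

```text
time: 27.52
tool_pos: [583.3, 45.0, 205.4]
tcp_rot: [-3.136, -0.002, -0.065]
contact_force: [1.1, -1.3, 1.4]
grip_width: 0.4
finger_force: 0.7
```

```bash
python3 st.py d | grep -v pad
```

```text
27.525 [583.3  45.  205.4] [-3.1 -0.  -0.1]
top lid_edge [(0.74, np.float64(0.553), np.float64(1.6))]
top bar_tip [(0.67, np.float64(1.644), np.float64(0.0))]
top drawer_pull []
side lid_edge [(0.89, np.float64(0.56), np.float64(1.5))]
side bar_tip [(0.69, np.float64(1.655), np.float64(1.5))]
side drawer_pull [(0.8, np.float64(-2.525), np.float64(0.9))]
```

play_rows(
  rows=[
    [[-0.28,0.02,-0.42],[0,0,0]],
    [[-0.28,0.02,-0.42],[0,0,0]],
    [[-0.18,0,-0.45],[0,0,0]],
    [[-0.18,0,-0.45],[0,0,0]],
    [[-0.05,0,-0.3],[0,0,0]],
    [[-0.05,0,-0.25],[0,0,0]],
    [[-0.04,0,-0.2],[0,0,0]],
    [[-0.04,0,-0.15],[0,0,0]],
    [[0,0,0],[0,0,0]],
  ],
)

```text
time: 29.15
tool_pos: [550.0, 46.3, 125.0]
tcp_rot: [-3.136, 0.002, -0.065]
contact_force: [0.3, -0.1, 0.4]
grip_width: 0.2
finger_force: 0.0
```

play_rows(
  rows=[
    [[0,0,-0.05],[0,0,0]],
    [[0,0,-0.05],[0,0,0]],
    [[0,0,-0.04],[0,0,0]],
    [[0,0,0],[0,0,0]],
  ],
)

```text
time: 29.65
tool_pos: [550.3, 46.4, 124.0]
tcp_rot: [-3.136, -0.001, -0.065]
contact_force: [-8.0, 0.5, 21.2]
grip_width: 0.4
finger_force: 10.6
```

```bash
python3 st.py e | grep -v pad
```

```text
29.65 [550.3  46.4 124. ] [-3.1 -0.  -0.1]
top lid_edge [(0.19, np.float64(-0.06), np.float64(132.3))]
top bar_tip [(0.72, np.float64(1.64), np.float64(4.4))]
top drawer_pull [(0.74, np.float64(-5.0), np.float64(108.6)), (0.67, np.float64(6.613), np.float64(0.4)), (0.29, np.float64(-5.0), np.float64(80.8))]
side lid_edge [(0.75, np.float64(-0.046), np.float64(2.0))]
side bar_tip [(0.69, np.float64(1.632), np.float64(3.4))]
side drawer_pull [(0.97, np.float64(3.758), np.float64(1.2)), (0.58, np.float64(-5.0), np.float64(26.6))]
```

play_rows(
  rows=[
    [[0,0,0.5],[0,0,0]],
    [[0,0,0.9],[0,0,0]],
    [[0,0,1],[0,0,0]],
    [[0,0,1],[0,0,0]],
    [[0,0,1],[0,0,0]],
    [[0,0,1],[0,0,0]],
    [[0.1,0.3,0.9],[0,0,0]],
    [[0.1,0.7,0.3],[0,0,0]],
    [[0.1,1,0],[0,0,0]],
    [[0.1,1,0],[0,0,0]],
    [[0.1,1,0],[0,0,0]],
    [[0.1,1,0],[0,0,0]],
  ],
)

```text
time: 31.65
tool_pos: [568.2, 197.4, 319.4]
tcp_rot: [-3.136, 0.001, -0.065]
contact_force: [0.2, -0.7, -0.4]
grip_width: 0.3
finger_force: 0.0
```

play_rows(
  rows=[
    [[0.1,0.9,0],[0,0,0]],
    [[0,0.6,0],[0,0,0]],
    [[0,0,-0.4],[0,0,0]],
    [[0,0,-0.7],[0,0,0]],
    [[0,0,-0.5],[0,0,0]],
    [[0,0,0],[0,0,0]],
  ],
)

```text
time: 32.4
tool_pos: [570.7, 240.5, 269.6]
tcp_rot: [-3.137, 0.004, -0.066]
contact_force: [0.4, 0.7, 0.2]
grip_width: 0.7
finger_force: 0.0
```

```bash
python3 st.py f | grep -v pad
```

```text
32.4 [570.7 240.5 269.6] [-3.1  0.  -0.1]
top lid_edge [(0.83, np.float64(-0.1), np.float64(4.9))]
top bar_tip [(0.65, np.float64(1.678), np.float64(1.8))]
top drawer_pull [(0.67, np.float64(0.14), np.float64(0.8))]
side lid_edge [(0.65, np.float64(-0.006), np.float64(1.3))]
side bar_tip [(0.62, np.float64(1.606), np.float64(2.0))]
side drawer_pull [(0.81, np.float64(3.186), np.float64(1.3))]
```

View pics/f_side.png

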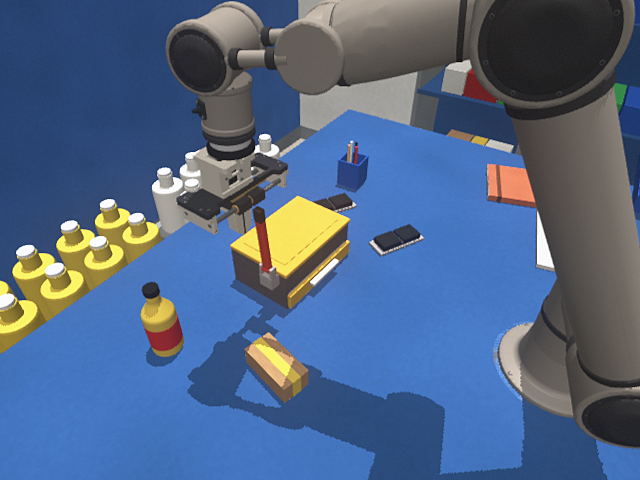

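```bash
python3 - <<'E'
from h import *
k=cam('side');o=get_obs();p=np.array(o['tool_pos']);print(p,proj(k,p),proj(k,p+[0,0,-14]),proj(k,[570,192,277.]),proj(k,[570,240,118.]))
print(ray(k,(240,320))[0])
E
```

```text
[571.2 241.5 271.3] (np.float64(226.14106514202354), np.float64(240.8518447499589)) (np.float64(232.23282553551334), np.float64(241.61092295392132)) (np.float64(210.00438646826706), np.float64(258.5423463754554)) (np.float64(286.0361873865515), np.float64(249.3025360514876))
[125.9 695.8 766.6]
```

play_rows(
  rows=[
    [[-0.03,-0.45,0],[0,0,0]],
    [[-0.02,-0.4,0],[0,0,0]],
    [[-0.03,-0.55,0],[0,0,0]],
    [[-0.03,-0.55,0],[0,0,0]],
    [[-0.03,-0.45,-0.1],[0,0,0]],
    [[-0.03,-0.45,-0.1],[0,0,0]],
    [[-0.03,-0.42,-0.19],[0,0,0]],
    [[-0.03,-0.42,-0.19],[0,0,0]],
    [[-0.02,-0.37,-0.27],[0,0,0]],
    [[-0.02,-0.37,-0.27],[0,0,0]],
    [[-0.02,-0.31,-0.34],[0,0,0]],
    [[-0.02,-0.31,-0.34],[0,0,0]],
  ],
)

```text
time: 34.45
tool_pos: [561.8, 89.3, 216.3]
tcp_rot: [-3.136, 0.001, -0.065]
contact_force: [1.2, -0.4, 1.3]
grip_width: 0.5
finger_force: 0.5
```

```bash
python3 st.py g | grep -v pad
```

```text
34.45 [561.8  89.3 216.3] [-3.1  0.  -0.1]
top lid_edge [(0.65, np.float64(-0.093), np.float64(2.1))]
top bar_tip []
top drawer_pull [(0.77, np.float64(4.138), np.float64(3.2))]
side lid_edge [(0.65, np.float64(0.015), np.float64(4.9))]
side bar_tip [(0.79, np.float64(0.669), np.float64(0.4))]
side drawer_pull [(0.71, np.float64(-2.906), np.float64(2.7))]
```

play_rows(
  rows=[
    [[-0.02,-0.24,-0.4],[0,0,0]],
    [[-0.02,-0.24,-0.4],[0,0,0]],
    [[-0.01,-0.16,-0.43],[0,0,0]],
    [[-0.01,-0.16,-0.43],[0,0,0]],
    [[0,-0.05,-0.3],[0,0,0]],
    [[0,-0.05,-0.25],[0,0,0]],
    [[0,-0.04,-0.2],[0,0,0]],
    [[0,0,-0.15],[0,0,0]],
    [[0,0,-0.05],[0,0,0]],
    [[0,0,0],[0,0,0]],
    [[0,0,0],[0,0,0]],
  ],
)

```text
time: 36.33
tool_pos: [560.1, 61.7, 139.2]
tcp_rot: [-3.136, 0.001, -0.065]
contact_force: [-2.2, -0.4, 4.0]
grip_width: 0.4
finger_force: 2.2
```

play_rows(
  rows=[
    [[0,0,-0.06],[0,0,0]],
    [[0,0,-0.05],[0,0,0]],
    [[0,0,0],[0,0,0]],
  ],
)

```text
time: 36.7
tool_pos: [560.3, 61.7, 138.8]
tcp_rot: [-3.136, -0.001, -0.065]
contact_force: [-9.3, -0.7, 24.3]
grip_width: 0.3
finger_force: 12.3
```

Firm stop at a tip height of 125 mm, the bar's top when it is down. Lift off and check.

play_rows(
  rows=[
    [[0,0,0.4],[0,0,0]],
    [[0,0,0.8],[0,0,0]],
    [[0,0,1],[0,0,0]],
    [[0,0,1],[0,0,0]],
    [[-0.5,0,1],[0,0,0]],
    [[-1,0,0.5],[0,0,0]],
    [[-1,0,0],[0,0,0]],
    [[-1,0,0],[0,0,0]],
    [[-0.5,0,0],[0,0,0]],
    [[0,0,0],[0,0,0]],
    [[0,0,0],[0,0,0]],
  ],
)

```text
time: 38.08
tool_pos: [441.1, 61.7, 276.6]
tcp_rot: [-3.136, 0.0, -0.065]
contact_force: [1.1, -0.5, 0.5]
grip_width: 0.2
finger_force: 0.0
```

```bash
python3 st.py i | grep -v pad; python3 - <<'E'
import cv2
cv2.imwrite('pics/i.png',cv2.resize(cv2.imread('pics/i_side.png')[150:350,200:400],(600,600),interpolation=2))
E
```

```text
38.075 [441.1  61.7 276.6] [-3.1  0.  -0.1]
top lid_edge [(0.86, np.float64(-0.1), np.float64(2.8))]
top bar_tip [(0.86, np.float64(-0.1), np.float64(4.4))]
top drawer_pull [(0.15, np.float64(-5.0), np.float64(81.1))]
side lid_edge [(0.91, np.float64(0.015), np.float64(0.2))]
side bar_tip [(0.9, np.float64(-0.001), np.float64(0.9))]
side drawer_pull [(0.85, np.float64(1.092), np.float64(2.0))]
```

View pics/i.png

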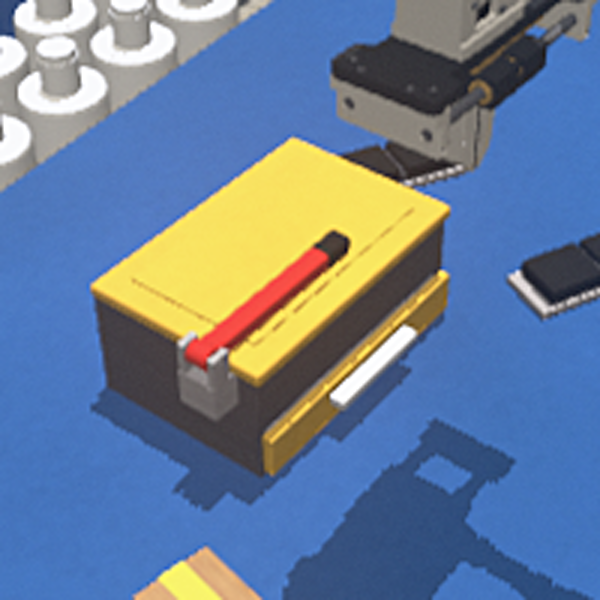

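The lid is closed, the bar lies flat across it, the drawer is shut, and the gripper is clear of everything.

```bash
python3 -c "
from plant import bot
print(bot.close_job())"
```

```text
the job is handed in; nothing more can be done
None
```

The job is handed in: the right-most brake pad lies in the tray lining side up, with the drawer shut, lid closed and red bar down flat across it, done in that order in about 38 s; final images show this, but the hand-in call returned no verdict.

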